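# Setting out the core bits for the next stone

## Robot

A 7-joint arm with a two-finger parallel gripper is mounted at the origin on the work surface. World frame = base frame: x ahead of the robot, y to its left, z up, the work surface at z = 0. Lengths are in mm, angles in degrees, forces in N, time in s.
With the tool pointing down it reaches from about 350 to 900 mm from the base axis. Payload 19.9 kg.
Tool frame: the origin (TCP) lies midway between the tips of the shut fingers; the grasp point (between the pads) lies 19 mm behind it (hold_point_z is the distance from the TCP to the grasp point, in mm); z points along the fingers, y is the direction in which the jaws open and shut (so a half turn about z gives the same grasp; the last joint's range is limited). The gripper opens to 94 mm and grips with 3 to 60 N. Pads are 16 mm wide; open, the fingers measure 119 mm over their backs; the gripper's body (75 mm by 177 mm) begins 78 mm behind the grasp point.
Start: joints at [70.445, 23.915, -0.59, 92.452, 0.269, 63.638, -3.037], TCP at [184.574, -597.102, 205.425] pointing down, gripper open.
Joint ranges: [-161.28, 161.28], [-22.2, 115.67], [-73.04, 71.86], [3.21, 147.25], [-68.34, 248.33], [10.77, 114.83], [-161.83, 161.83]. Speed limits (degrees/s): [108.29, 108.29, 136.94, 136.94, 172.46, 172.46, 172.46].

## Interface

Orientations are given as [roll, pitch, yaw] about the fixed x, y, z axes, in that order (R = Rz(yaw) Ry(pitch) Rx(roll)).
In Python, from rig import * gives the robot as it stands.
- The arm moves only by the tool apply_moves, never from a script. Its argument "series" is one flat list of numbers, 5 for each row, row after row: the opening, from -1 (shut) to 1 (fully open), then the shift along the tool's x, y, z normalised to -1 to 1, where 1 is 400 mm, then the turn about the tool's z normalised to -1 to 1, where 1 is pi/4 rad. In form: [fingers, tx, ty, tz, twist, fingers, tx, ty, tz, twist, ...]. A call has exactly 8 rows; each row is the pose to reach, as a shift and turn from the pose commanded when the call began, along the tool's axes at that moment; what a row does not reach only later rows make up. A row lasts 1/12 s, in which the tool goes at most 41.7 mm and 7.16 degrees, less where a joint would pass 70% of its speed; a pose out of reach is approached as far as the arm can. A call with a number of a shift or a turn outside -1 to 1 is refused whole. A call with a gripper value outside its range is refused whole. The fingers move at their own pace and stop on an object; "squeeze" is the grip in N (left out, the last holds). Time passes only in rows, so rows that repeat a pose let the fingers close, or fill a call up. It gives the time, the measured TCP pose, the force and the opening at its end, in the units of the state.
- get_obs(): the state, without advancing time (a new reading comes with each control period).
- read_camera(name): name is "side" or "top"; returns a dict with "image" (420x560x3 uint8, red, green, blue), "mtx" (3x3 intrinsics, pixels), "R" (3x3) and "t" (3): a world point X has camera coordinates R X + t. Camera axes: x right, y down, z forward; pixel columns grow to the right and rows downward; lengths in mm; the calibration is good to about 2 mm. A picture is of the moment at which its call begins. There is no depth.
- finish_job(): hands the job in, once; it reports no verdict.
The state is a dict: "time": time; "joint_positions": joint angles; "dq": joint speeds; "effort": joint torques, N m; "ee_pos": TCP position; "ee_rot": TCP orientation; "force": force on the tool from outside, world axes, zero at the start; "wrist_torque": the same for the moment, N m; "width": finger opening in mm.
Only numpy, scipy, OpenCV 4.12 (cv2) and the standard library are available. Lean on these libraries where they do the work, as an engineer would, in place of code of your own. Each camera call takes 0.05 s, during which the arm holds its last target.

## Task

The four steel core bits have been rinsed and stand on the draining rack in the order in which they will be used on the next stone. Move them onto the four pegs of the wooden bench rack beside it in the same order along the row (the left-hand one still leftmost, and so on, with no peg left empty), each lowered upright over its peg until it stands on the board, not dropped or knocked over. The flat black backing pad among them stays on its peg to dry.

Things in the scene. Friction and masses are not known exactly. Their poses are not given: they have to be found in the camera images.
- bit_small_center (a point): Core bit (small of 4): upright steel cup, open end down, outside diameter 32 mm, wall 2.5 mm, 59 mm tall, with a round hub on top, 24 mm in diameter, 31 mm tall; in all 90 mm tall, 130 g +-25%. The point is on its axis, half-way up: 45 mm above the rim it stands on, 14 mm below the hub's foot, 45 mm below its top; z up. Starts on any peg of the draining rack.
- bit_medium_center (a point): Core bit (medium of 4): upright steel cup, open end down, outside diameter 40 mm, wall 2.5 mm, 59 mm tall, with a round hub on top, 24 mm in diameter, 31 mm tall; in all 90 mm tall, 180 g +-25%. The point is on its axis, half-way up: 45 mm above the rim it stands on, 14 mm below the hub's foot, 45 mm below its top; z up. Starts on any peg of the draining rack.
- bit_large_center (a point): Core bit (large of 4): upright steel cup, open end down, outside diameter 48 mm, wall 2.5 mm, 59 mm tall, with a round hub on top, 24 mm in diameter, 31 mm tall; in all 90 mm tall, 240 g +-25%. The point is on its axis, half-way up: 45 mm above the rim it stands on, 14 mm below the hub's foot, 45 mm below its top; z up. Starts on any peg of the draining rack.
- bit_largest_center (a point): Core bit (largest of 4): upright steel cup, open end down, outside diameter 56 mm, wall 2.5 mm, 59 mm tall, with a round hub on top, 24 mm in diameter, 31 mm tall; in all 90 mm tall, 300 g +-25%. The point is on its axis, half-way up: 45 mm above the rim it stands on, 14 mm below the hub's foot, 45 mm below its top; z up. Starts on any peg of the draining rack.
- peg_a: One of four alike wooden pegs, 11 mm in diameter, 32 mm tall, upright in a row 84 mm apart on the bench rack, a fixed wooden board 100 x 335 mm. Origin: centre of the peg's foot, on the board's top, where a bit comes to stand; z up, y along the row (to the robot's left). The letters do not tell the order: go by position.
- peg_b: One of four alike wooden pegs, 11 mm in diameter, 32 mm tall, upright in a row 84 mm apart on the bench rack, a fixed wooden board 100 x 335 mm. Origin: centre of the peg's foot, on the board's top, where a bit comes to stand; z up, y along the row (to the robot's left). The letters do not tell the order: go by position.
- peg_c: One of four alike wooden pegs, 11 mm in diameter, 32 mm tall, upright in a row 84 mm apart on the bench rack, a fixed wooden board 100 x 335 mm. Origin: centre of the peg's foot, on the board's top, where a bit comes to stand; z up, y along the row (to the robot's left). The letters do not tell the order: go by position.
- peg_d: One of four alike wooden pegs, 11 mm in diameter, 32 mm tall, upright in a row 84 mm apart on the bench rack, a fixed wooden board 100 x 335 mm. Origin: centre of the peg's foot, on the board's top, where a bit comes to stand; z up, y along the row (to the robot's left). The letters do not tell the order: go by position.
- backing_pad_center (a point): Rubber backing pad: flat black disc, 66 mm in diameter, 20 mm thick, brass bush, lying on any one peg of the draining rack, in the row with the bits; it stays there. The point is its centre.
- drain_rack: Draining rack: fixed folded steel channel 100 x 400 mm, top 30 mm above the origin (centre of its underside), five pegs 11 mm in diameter, 32 mm tall, along its y axis at -168, -84, 0, 84, 168 mm, holding the bits and the pad. y runs to the robot's left. The bench rack is to its left, nearly in line (rows up to 20 degrees askew).
Not all that is in view belongs to the job. Leave any pink look-alike of the part that bears bit_small_center alone.

How it is judged (in metres and radians):
At the end, for the whole second after the job is handed in: Each bit upright (0.1 rad), at rest, crown down on the bench rack's board (centre under 51 mm above the peg's foot), round a peg (axis within 10/14/18/21 mm by size), in the starting order (each 331 to 495 mm from its start: true of that order only); pad within 20 mm of its start, flat (((horizontal distance between bit_small_center and peg_a below 0.01 m and z of bit_small_center in the frame of peg_a below 0.051 m) or (horizontal distance between bit_small_center and peg_b below 0.01 m and z of bit_small_center in the frame of peg_b below 0.051 m) or (horizontal distance between bit_small_center and peg_c below 0.01 m and z of bit_small_center in the frame of peg_c below 0.051 m) or (horizontal distance between bit_small_center and peg_d below 0.01 m and z of bit_small_center in the frame of peg_d below 0.051 m)) and distance of bit_small_center from where it was at the start of the episode between 0.331 and 0.495 m and angle between each of bit_small_center, bit_medium_center, bit_large_center, bit_largest_center's own z axis and vertical below 0.1 rad and linear speed of each of bit_small, bit_medium, bit_large, bit_largest below 0.02 m/s and ((horizontal distance between bit_medium_center and peg_a below 0.014 m and z of bit_medium_center in the frame of peg_a below 0.051 m) or (horizontal distance between bit_medium_center and peg_b below 0.014 m and z of bit_medium_center in the frame of peg_b below 0.051 m) or (horizontal distance between bit_medium_center and peg_c below 0.014 m and z of bit_medium_center in the frame of peg_c below 0.051 m) or (horizontal distance between bit_medium_center and peg_d below 0.014 m and z of bit_medium_center in the frame of peg_d below 0.051 m)) and distance of bit_medium_center from where it was at the start of the episode between 0.331 and 0.495 m and ((horizontal distance between bit_large_center and peg_a below 0.018 m and z of bit_large_center in the frame of peg_a below 0.051 m) or (horizontal distance between bit_large_center and peg_b below 0.018 m and z of bit_large_center in the frame of peg_b below 0.051 m) or (horizontal distance between bit_large_center and peg_c below 0.018 m and z of bit_large_center in the frame of peg_c below 0.051 m) or (horizontal distance between bit_large_center and peg_d below 0.018 m and z of bit_large_center in the frame of peg_d below 0.051 m)) and distance of bit_large_center from where it was at the start of the episode between 0.331 and 0.495 m and ((horizontal distance between bit_largest_center and peg_a below 0.021 m and z of bit_largest_center in the frame of peg_a below 0.051 m) or (horizontal distance between bit_largest_center and peg_b below 0.021 m and z of bit_largest_center in the frame of peg_b below 0.051 m) or (horizontal distance between bit_largest_center and peg_c below 0.021 m and z of bit_largest_center in the frame of peg_c below 0.051 m) or (horizontal distance between bit_largest_center and peg_d below 0.021 m and z of bit_largest_center in the frame of peg_d below 0.051 m)) and distance of bit_largest_center from where it was at the start of the episode between 0.331 and 0.495 m and distance of backing_pad_center from where it was at the start of the episode below 0.02 m and angle between backing_pad_center's own z axis and vertical below 0.15 rad); the robot touches nothing.
It fails at once if the backing pad is lifted or shifted off its place (distance of backing_pad_center from where it was at the start of the episode above 0.02 m).
It fails at once if a core bit is dropped: it falls freely, out of the fingers, faster than 0.9 m/s (a fall of more than about 40 mm) ((linear speed of bit_small above 0.9 m/s and contact force between the fingers and bit_small below 0.05 N) or (linear speed of bit_medium above 0.9 m/s and contact force between the fingers and bit_medium below 0.05 N) or (linear speed of bit_large above 0.9 m/s and contact force between the fingers and bit_large below 0.05 N) or (linear speed of bit_largest above 0.9 m/s and contact force between the fingers and bit_largest below 0.05 N)).
It fails at once if a core bit is knocked or laid over (more than 45 degrees from upright) (angle between any of bit_small_center, bit_medium_center, bit_large_center, bit_largest_center's own z axis and vertical above 0.785 rad).
It also fails if it takes over 106 s, if anything falls off the work surface, if the arm or the gripper's body presses on something with over 40 N, if the wrist force passes 120 N, or if a joint passes its speed limit or range.

## Working session

There is one attempt and no reset: what is moved stays moved. The work goes in short steps, Python scripts to look and compute and a tool call to move; the robot and the scene stay as the last step left them, time stands still between calls to the robot, and variables do not carry over. Pictures are saved under pics/ and viewed, and the job is handed in when it is done.

Besides the shell and the picture viewer there is one more tool, called after "Request:" as name(argument=value, ...) on one line, values as JSON. apply_moves: Moves the arm, as the interface text tells. Its arguments: {"type":"object","properties":{"series":{"type":"array","items":{"type":"number","minimum":-1,"maximum":1}},"squeeze":{"type":"number"}},"required":["series"]}

```bash
mkdir -p pics
python3 - <<'E'
from rig import *
import cv2
s=get_obs();print(s)
for n in("side","top"):
    c=read_camera(n);cv2.imwrite(f"pics/{n}0.png",c["image"][:,:,::-1]);print(n,c["mtx"],c["R"],c["t"])
E
```

```text
{'time': 0.0, 'joint_positions': array([70.44572952, 23.9488734 , -0.5914772 , 92.48374993,  0.27074589,
       63.63950817, -3.03658217]), 'dq': array([ 0.02343916,  0.07694583, -0.0559548 , -0.02083606, -0.02472099,
        0.01210272, -0.02548555]), 'effort': array([ 1.65492411e-04, -8.51248956e+01,  6.38503321e-01, -4.25982714e+01,
       -4.89505765e-02,  1.87110709e-02,  1.06140303e-04]), 'ee_pos': array([ 184.45484094, -596.77135149,  204.82914053]), 'ee_rot': array([-1.79929475e+02,  6.09931156e-03,  1.71787656e+01]), 'force': array([ 0.15105852,  0.03432806, -0.57292556]), 'wrist_torque': array([-0.01081131, -0.02574366,  0.04589652]), 'width': 93.69066591299902}
side [[508.12802472   0.         280.00936155]
 [  0.         508.12802472 214.21148722]
 [  0.           0.           1.        ]] [[-0.75742475 -0.65272715  0.01596933]
 [-0.36171982  0.39912682 -0.84252985]
 [ 0.54356832 -0.64392939 -0.53841288]] [376.72768719 232.84056157 945.05507063]
top [[392.75069663   0.         286.53962137]
 [  0.         392.75069663 214.72455646]
 [  0.           0.           1.        ]] [[ 2.73597861e-02 -9.99620140e-01  3.31927061e-03]
 [-9.93542650e-01 -2.75589064e-02 -1.10061385e-01]
 [ 1.10111053e-01 -2.86580956e-04 -9.93919249e-01]] [-21.89681964 483.29826337 925.08770009]
```

View pics/side0.png

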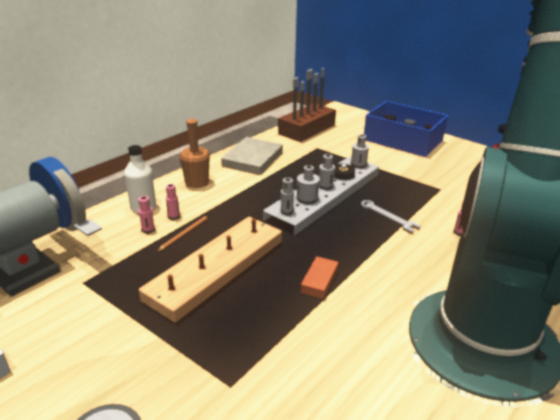

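View pics/top0.png

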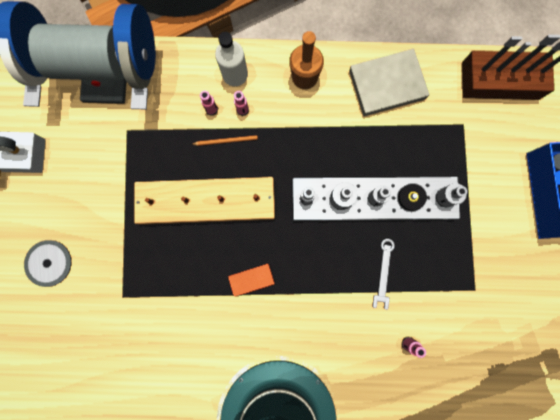

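Run:
```python
import cv2
t=cv2.imread("pics/top0.png");s=cv2.imread("pics/side0.png")
cv2.imwrite("pics/t1.png",cv2.resize(t[165:235,125:285],None,fx=5,fy=5,interpolation=2))
cv2.imwrite("pics/t2.png",cv2.resize(t[165:235,285:475],None,fx=4.2,fy=4.2,interpolation=2))
cv2.imwrite("pics/s1.png",cv2.resize(s[210:320,135:295],None,fx=5,fy=5,interpolation=2))
cv2.imwrite("pics/s2.png",cv2.resize(s[125:235,255:390],None,fx=5,fy=5,interpolation=2))
```

```text
(no output)
```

View pics/t1.png

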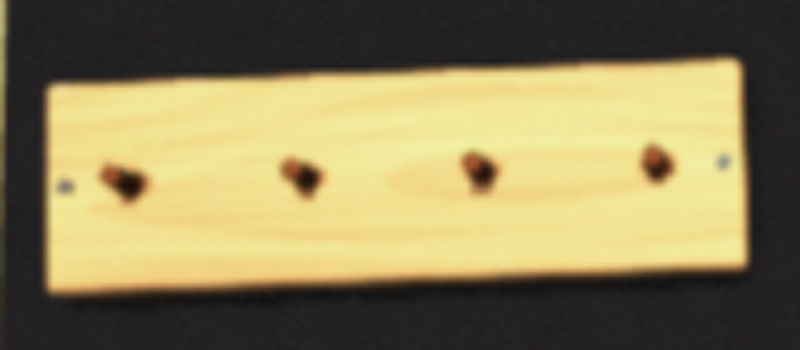

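View pics/t2.png

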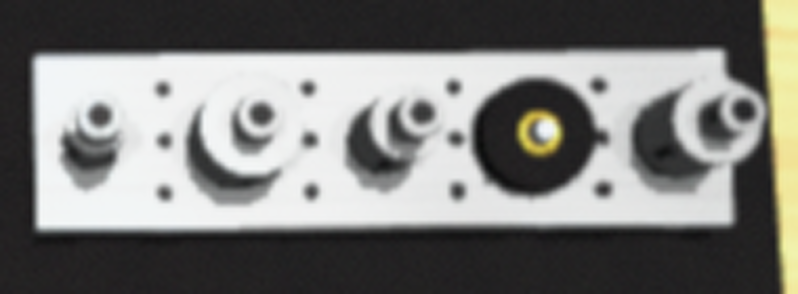

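View pics/s1.png

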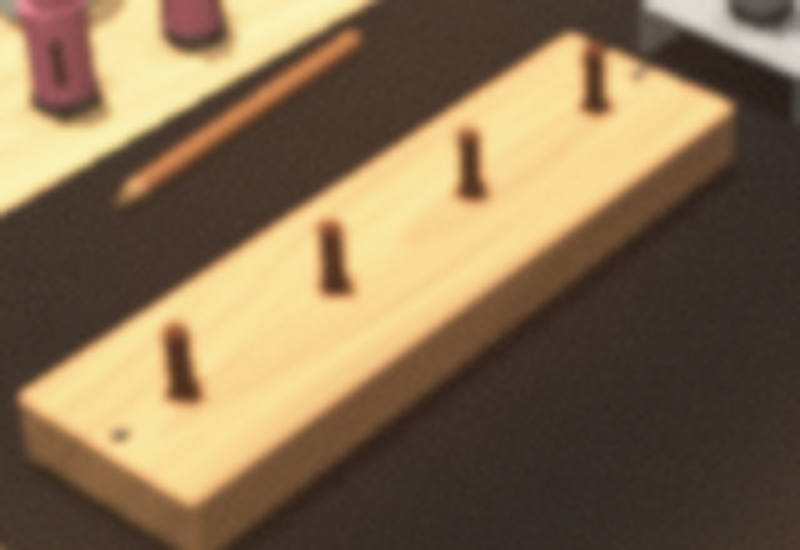

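View pics/s2.png

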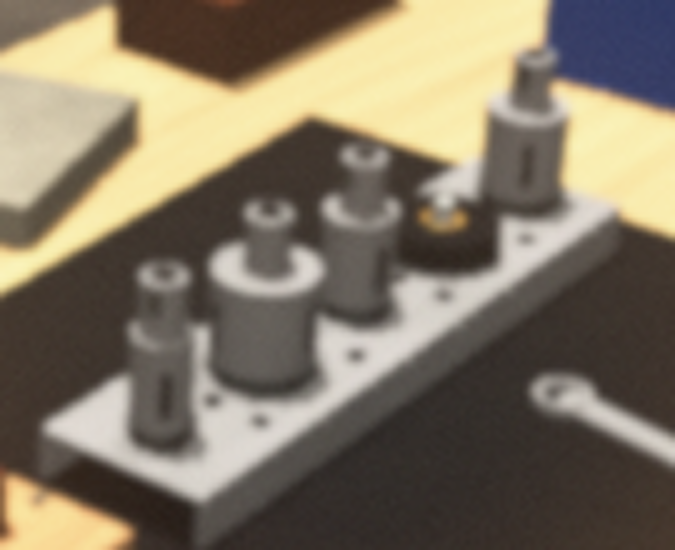

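```bash
cat > h.py <<'E'
from rig import *
import numpy as np, cv2
def ray(c,uv):
    d=np.linalg.inv(c["mtx"])@np.r_[uv,1.]; R=c["R"];return -R.T@c["t"], R.T@d/np.linalg.norm(d)
def plane(c,uv,z):
    o,d=ray(c,uv);return o+d*(z-o[2])/d[2]
def tri(cs,uvs):
    A=np.zeros((3,3));b=np.zeros(3);rs=[ray(c,u) for c,u in zip(cs,uvs)]
    for o,d in rs:
        P=np.eye(3)-np.outer(d,d);A+=P;b+=P@o
    X=np.linalg.solve(A,b);return X,[np.linalg.norm((np.eye(3)-np.outer(d,d))@(X-o)) for o,d in rs]
def proj(c,X):
    p=c["mtx"]@(c["R"]@X+c["t"]);return p[:2]/p[2]
E
python3 - <<'E'
from h import *
np.set_printoptions(precision=1,suppress=True)
T=read_camera("top");S=read_camera("side")
f=lambda p,s,o:((np.array(p)+.5)/s-.5+np.array(o))
print("pegs tops")
for a,b in zip([(108,174),(291,166),(470,159),(655,152)],[(176,328),(330,226),(468,132),(594,46)]):
    print(*tri([T,S],[f(a,5,(125,165)),f(b,5,(135,210))]))
print("board corners")
for z in(20,25,30): print(z,[plane(T,f(a,5,(125,165)),z)[:2] for a in[(47,85),(742,60),(748,268),(47,293)]])
print("side front edge");
print("board corners tri")
for a,b in zip([(47,85),(742,60),(748,268),(47,293)],[(20,397),(573,30),(735,105),(195,505)]):
    # order: t1 TL=far-left, TR, BR, BL
    print(*tri([T,S],[f(a,5,(125,165)),f(b,5,(135,210))]))
print("hubs")
for a,b in zip([(100,116),(261,114),(422,113),(739,109)],[(163,274),(270,212),(365,155),(537,58)]):
    print(*tri([T,S],[f(a,4.2,(285,165)),f(b,5,(255,125))]), plane(T,f(a,4.2,(285,165)),120),plane(S,f(b,5,(255,125)),120))
print("rack corners z30",[plane(T,f(a,4.2,(285,165)),30) for a in[(33,54),(723,50),(734,225),(37,230)]])
print("pad", plane(T,f((534,136),4.2,(285,165)),50))
E
```

```text
pegs tops
[505.4 317.5  70.6] [np.float64(0.20689849789971088), np.float64(0.20689849789959558)]
[511.7 233.4  69.1] [np.float64(0.22118640541535697), np.float64(0.2211864054152914)]
[517.  150.1  70.1] [np.float64(0.42533901329148244), np.float64(0.42533901329146)]
[522.9  64.5  70.1] [np.float64(0.12295599149896172), np.float64(0.12295599149895055)]
board corners
20 [array([556. , 368.8]), array([578.1,  27.4]), array([475.1,  21.3]), array([453.4, 361.6])]
25 [array([555.1, 366.9]), array([577.1,  27.2]), array([474.6,  21.1]), array([453.1, 359.7])]
30 [array([554.2, 364.9]), array([576.,  27.]), array([474.1,  20.9]), array([452.7, 357.8])]
side front edge
board corners tri
[552.2 361.4  37.4] [np.float64(0.709534357547613), np.float64(0.709534357547451)]
[573.8  26.4  38.7] [np.float64(0.5437034465276261), np.float64(0.5437034465278084)]
[474.   21.2  38. ] [np.float64(0.8474834518371513), np.float64(0.8474834518370333)]
[452.3 354.9  38.1] [np.float64(0.3647592918475326), np.float64(0.3647592918475845)]
hubs
[524.3 -54.9 122.7] [np.float64(0.41914521012453915), np.float64(0.4191452101245276)] [524.4 -55.3 120. ] [527.8 -58.5 120. ]
[ 527.2 -139.4  122.5] [np.float64(0.2898540074596536), np.float64(0.28985400745966994)] [ 527.9 -139.6  120. ] [ 529.8 -143.4  120. ]
[ 530.3 -223.4  122.4] [np.float64(0.010406186110173037), np.float64(0.010406186110175087)] [ 530.7 -224.   120. ] [ 533.1 -227.4  120. ]
[ 536.  -391.1  120.3] [np.float64(1.7284287615116278), np.float64(1.7284287615117968)] [ 537.5 -390.3  120. ] [ 535.1 -393.   120. ]
rack corners z30 [array([575.2, -20.6,  30. ]), array([ 588.8, -422. ,   30. ]), array([ 486.5, -426.3,   30. ]), array([472.5, -25.5,  30. ])]
pad [ 531.8 -305.1   50. ]
```

Request:
apply_moves(series=[0.06, 0.06, -0.014, 0, 0.048, 0.06, 0.12, -0.028, 0, 0.096, 0.06, 0.19, -0.044, 0, 0.144, 0.06, 0.26, -0.061, 0, 0.192, 0.06, 0.33, -0.077, 0, 0.24, 0.06, 0.4, -0.094, 0, 0.288, 0.06, 0.46, -0.108, 0, 0.336, 0.06, 0.5, -0.117, 0, 0.382], squeeze=40)

```text
time: 0.87
ee_pos: [364.3, -491.5, 205.3]
ee_rot: [-180.0, -0.0, 0.0]
force: [0.1, -0.5, 0.2]
width: 49.9
```

Run:
```python
from h import *
T=read_camera("top");T=read_camera("top");s=get_obs();print(s["ee_pos"],s["ee_rot"],s["dq"])
cv2.imwrite("pics/top2.png",T["image"][:,:,::-1])
```

```text
[ 364.77116165 -491.18783995  205.24498765] [-1.79944817e+02 -3.81263161e-02  1.60377114e-01] [ 2.78126058 -0.21586577  2.05287106  0.3807607   0.53370711 -0.01869832
  4.89439167]
```

Request:
apply_moves(series=[0.06, 0.05, -0.029, 0, 0, 0.06, 0.12, -0.07, 0, 0, 0.06, 0.19, -0.111, 0, 0, 0.06, 0.26, -0.152, 0, 0, 0.06, 0.33, -0.193, 0, 0, 0.06, 0.4, -0.234, 0, 0, 0.06, 0.425, -0.249, 0, 0, 0.06, 0.425, -0.249, 0, 0])

```text
time: 1.63
ee_pos: [534.0, -391.7, 204.9]
ee_rot: [-179.9, -0.0, 0.2]
force: [0.1, -0.0, -1.0]
width: 49.9
```

Run:
```python
from h import *
s=get_obs();print(s["ee_pos"],s["ee_rot"],s["dq"])
T=read_camera("top");S=read_camera("side");s=get_obs();print(s["ee_pos"],s["ee_rot"],s["dq"])
cv2.imwrite("pics/top3.png",cv2.resize(T["image"][130:270,320:560,::-1],None,fx=3.3,fy=3.3))
cv2.imwrite("pics/side3.png",cv2.resize(S["image"][50:240,240:450,::-1],None,fx=3,fy=3))
```

```text
[ 533.96716376 -391.66602983  204.88643447] [-1.79929661e+02 -9.97932806e-03  2.29869477e-01] [ 2.65260037 -1.23089718  2.40263344  1.65729273  0.25365621 -0.22356575
  2.05048209]
[ 530.92234931 -394.63712178  205.12267718] [ 1.79988543e+02  5.15015576e-02 -2.57080921e-02] [ 1.2941665  -0.59211495  0.83429095  0.45408659  0.08277751 -0.09126914
 -0.0038614 ]
```

View pics/top3.png

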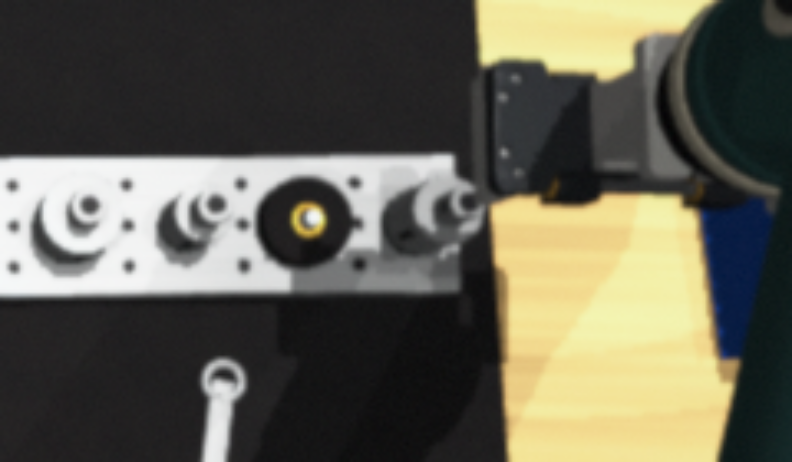

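View pics/side3.png

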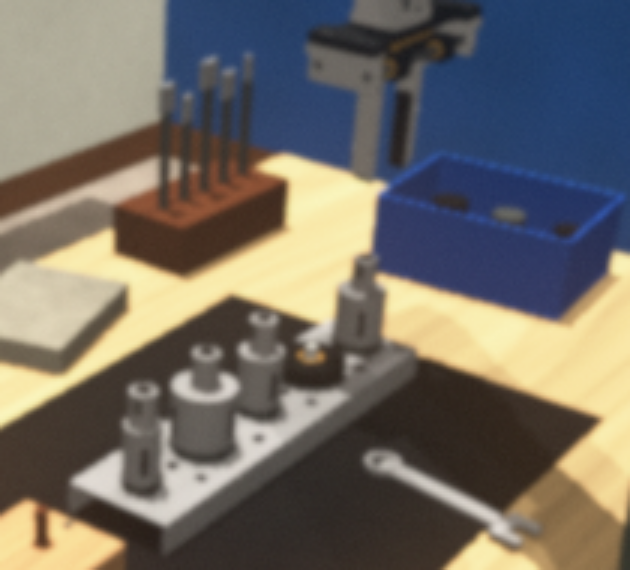

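Request:
apply_moves(series=[0.06, 0.01, -0.007, 0.03, 0, 0.06, 0.01, -0.007, 0.07, 0, 0.06, 0.01, -0.007, 0.11, 0, 0.06, 0.01, -0.007, 0.15, 0, 0.06, 0.01, -0.007, 0.18, 0, 0.06, 0.01, -0.007, 0.2, 0, 0.06, 0.01, -0.007, 0.21, 0, 0.06, 0.01, -0.007, 0.21, 0])

```text
time: 2.4
ee_pos: [535.3, -391.1, 120.6]
ee_rot: [-180.0, 0.1, -0.0]
force: [-0.0, 0.3, 0.2]
width: 50.1
```

Run:
```python
from h import *
S=read_camera("side");T=read_camera("top");s=get_obs();print(s["ee_pos"],s["ee_rot"],s["dq"])
cv2.imwrite("pics/side4.png",cv2.resize(S["image"][80:220,280:420,::-1],None,fx=4,fy=4))
cv2.imwrite("pics/top4.png",cv2.resize(T["image"][130:270,320:560,::-1],None,fx=3.3,fy=3.3))
```

```text
[ 535.96977522 -391.31409177  121.98310307] [ 1.79976697e+02 -2.90508695e-02 -2.64162888e-02] [-0.00981573 -0.53130045 -0.08939197 -0.28999748  0.01534836  0.08164637
 -0.0523767 ]
```

View pics/side4.png

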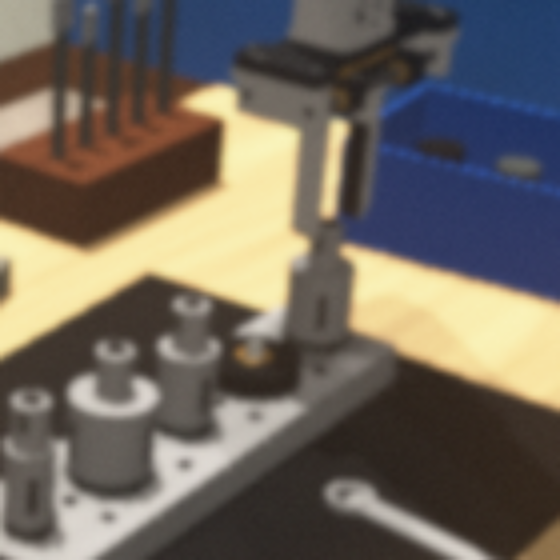

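Request:
apply_moves(series=[0.06, 0, 0, 0.02, 0, 0.06, 0, 0, 0.04, 0, 0.06, 0, 0, 0.055, 0, 0.06, 0, 0, 0.06, 0, -1, 0, 0, 0.06, 0, -1, 0, 0, 0.06, 0, -1, 0, 0, 0.06, 0, -1, 0, 0, 0.06, 0], squeeze=40)

```text
time: 3.17
ee_pos: [536.0, -391.1, 97.7]
ee_rot: [180.0, -0.0, -0.0]
force: [-0.1, 1.7, 0.9]
width: 26.7
```

Request:
apply_moves(series=[-1, 0, 0, 0, 0, -1, 0, 0, 0, 0, -1, 0, 0, -0.02, 0, -1, 0, 0, -0.04, 0, -1, 0, 0, -0.06, 0, -1, 0, 0, -0.08, 0, -1, 0, 0, -0.1, 0, -1, 0, 0, -0.1, 0])

```text
time: 3.83
ee_pos: [536.6, -391.5, 139.7]
ee_rot: [179.9, -0.1, -0.0]
force: [-0.2, 0.1, -1.9]
width: 22.7
```

Run:
```python
from h import *
S=read_camera("side");T=read_camera("top");s=get_obs();print(s["ee_pos"],s["ee_rot"],s["width"],s["force"])
cv2.imwrite("pics/side5.png",cv2.resize(S["image"][80:220,280:420,::-1],None,fx=4,fy=4))
```

```text
[ 535.94734736 -391.05750748  137.80572349] [ 1.79980390e+02 -2.58556859e-02 -1.17107449e-02] 22.66281919832921 [ 0.46714637  0.16705689 -2.59037629]
```

View pics/side5.png

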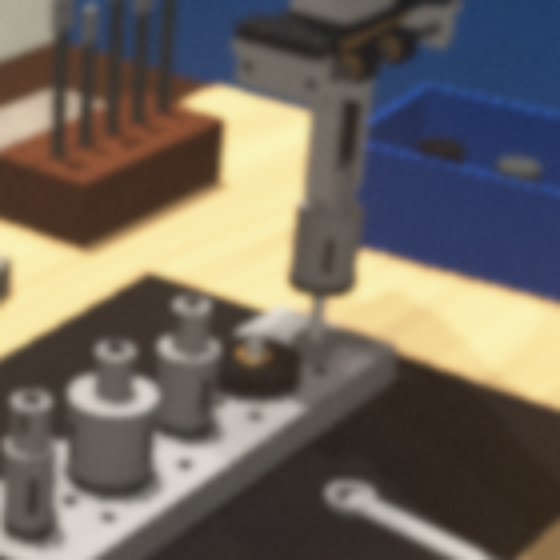

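Request:
apply_moves(series=[-1, 0, 0, -0.04, 0, -1, 0, 0, -0.09, 0, -1, 0, -0.03, -0.14, 0, -1, 0, -0.08, -0.18, 0, -1, 0, -0.14, -0.2, 0, -1, 0, -0.21, -0.2, 0, -1, 0, -0.28, -0.2, 0, -1, 0, -0.35, -0.2, 0])

```text
time: 4.6
ee_pos: [535.5, -249.6, 217.1]
ee_rot: [-180.0, 0.0, -0.0]
force: [0.3, -0.2, -2.8]
width: 22.6
```

Request:
apply_moves(series=[-1, -0.004, -0.07, 0, 0, -1, -0.008, -0.14, 0, 0, -1, -0.012, -0.21, 0, 0, -1, -0.016, -0.28, 0, 0, -1, -0.02, -0.35, 0, 0, -1, -0.024, -0.42, 0, 0, -1, -0.028, -0.49, 0, 0, -1, -0.032, -0.56, 0, 0])

```text
time: 5.27
ee_pos: [522.6, -25.7, 217.1]
ee_rot: [-180.0, 0.0, -0.0]
force: [0.7, 0.4, -2.9]
width: 22.6
```

Request:
apply_moves(series=[-1, 0, -0.06, 0, 0, -1, 0, -0.11, 0, 0, -1, 0, -0.15, 0, 0, -1, 0, -0.19, 0, 0, -1, 0, -0.22, 0, 0, -1, 0, -0.231, 0, 0, -1, 0, -0.231, 0, 0, -1, 0, -0.231, 0, 0])

```text
time: 5.93
ee_pos: [523.1, 64.7, 217.3]
ee_rot: [180.0, 0.0, -0.0]
force: [0.6, -1.1, -2.2]
width: 22.8
```

Run:
```python
from h import *
S=read_camera("side");T=read_camera("top");s=get_obs();print(s["ee_pos"],s["ee_rot"],s["width"],s["force"],s["joint_positions"])
cv2.imwrite("pics/side6.png",S["image"][:,:,::-1])
cv2.imwrite("pics/top6.png",cv2.resize(T["image"][130:270,120:360,::-1],None,fx=3.3,fy=3.3))
```

```text
[523.21613579  64.34309091 217.35630568] [ 1.79984663e+02  1.23349496e-02 -8.99090014e-02] 22.916287753996063 [ 0.28786038  0.02477486 -2.12231565] [   4.78389529   14.05137753  -17.69123538  105.10469696    4.82609605
   61.58453078 -104.80144577]
```

View pics/side6.png

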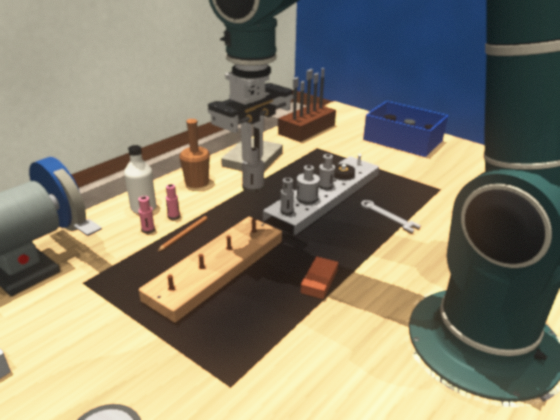

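View pics/top6.png

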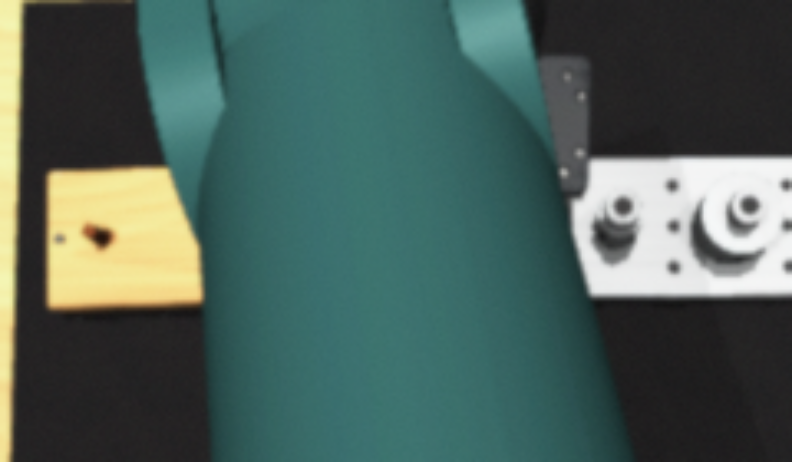

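Request:
apply_moves(series=[-1, 0, 0, 0.03, 0, -1, 0, 0, 0.07, 0, -1, 0, 0, 0.11, 0, -1, 0, 0, 0.14, 0, -1, 0, 0, 0.16, 0, -1, 0, 0, 0.17, 0, -1, 0, 0, 0.17, 0, -1, 0, 0, 0.17, 0])

```text
time: 6.7
ee_pos: [523.4, 65.3, 149.9]
ee_rot: [-180.0, -0.0, -0.0]
force: [0.0, -0.1, -1.4]
width: 22.7
```

Run:
```python
from h import *
S=read_camera("side");s=get_obs();print(s["ee_pos"],s["ee_rot"],s["width"],s["force"])
cv2.imwrite("pics/side7.png",cv2.resize(S["image"][150:290,190:340,::-1],None,fx=4,fy=4))
```

```text
[523.54686649  65.36570359 150.11336836] [-1.79992187e+02 -4.63694605e-02 -2.49374964e-02] 22.666629060750545 [ 0.13855337  0.20409999 -2.40548766]
```

View pics/side7.png

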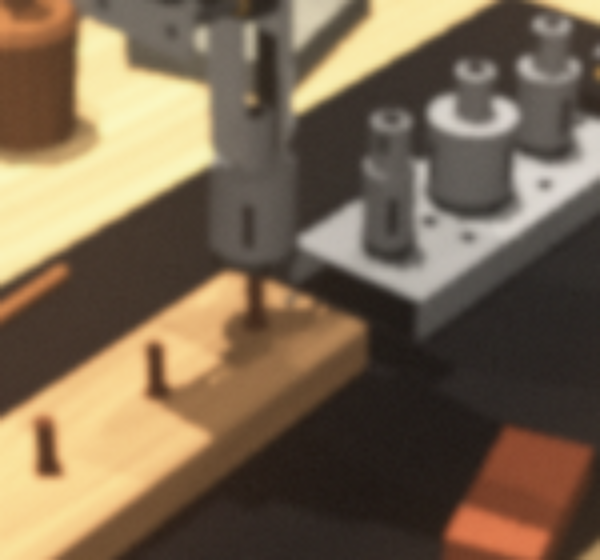

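Request:
apply_moves(series=[-1, 0, 0, 0.03, 0, -1, 0, 0, 0.055, 0, -1, 0, 0, 0.075, 0, -1, 0, 0, 0.09, 0, -1, 0, 0, 0.1, 0, -1, 0, 0, 0.105, 0, -1, 0, 0, 0.11, 0, -1, 0, 0, 0.112, 0])

```text
time: 7.42
ee_pos: [523.2, 65.5, 104.6]
ee_rot: [-180.0, 0.0, -0.0]
force: [-0.3, 0.4, -2.3]
width: 22.8
```

Run:
```python
from h import *
S=read_camera("side");s=get_obs();print(s["ee_pos"],s["ee_rot"],s["width"],s["force"])
cv2.imwrite("pics/side8.png",cv2.resize(S["image"][150:290,190:340,::-1],None,fx=4,fy=4))
```

```text
[523.2128877   65.47986226 104.61342367] [-1.79996251e+02 -9.80946481e-04 -1.05199100e-02] 22.58522458703757 [-0.07088013 -0.50710863 -2.20302937]
```

View pics/side8.png

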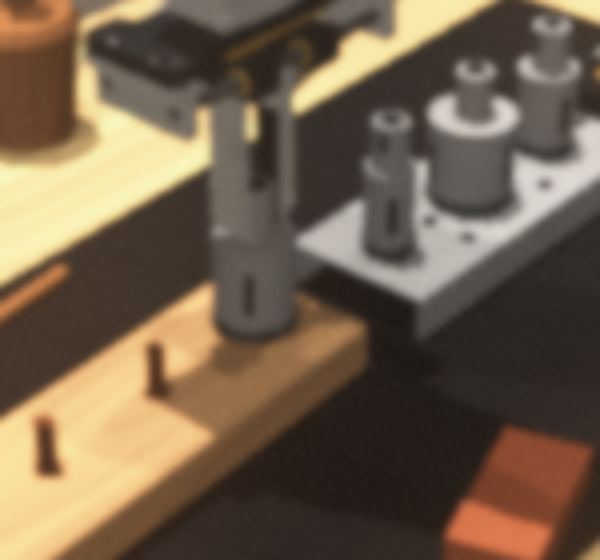

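Not yet in contact (force still equals the weight); lower in millimetre steps.

Request:
apply_moves(series=[-1, 0, 0, 0.0015, 0, -1, 0, 0, 0.003, 0, -1, 0, 0, 0.0045, 0, -1, 0, 0, 0.006, 0, -1, 0, 0, 0.006, 0, -1, 0, 0, 0.006, 0, -1, 0, 0, 0.006, 0, -1, 0, 0, 0.006, 0])

```text
time: 8.13
ee_pos: [523.8, 65.9, 103.2]
ee_rot: [-180.0, -0.1, 0.0]
force: [-2.5, 1.7, 11.4]
width: 22.4
```

Request:
apply_moves(series=[-1, 0, 0, -0.002, 0, 0.06, 0, 0, -0.002, 0, 0.06, 0, 0, -0.002, 0, 0.06, 0, 0, -0.002, 0, 0.06, 0, 0, -0.002, 0, 0.06, 0, 0, -0.002, 0, 0.06, 0, 0, -0.01, 0, 0.06, 0, 0, -0.03, 0])

```text
time: 8.8
ee_pos: [522.6, 65.4, 113.9]
ee_rot: [180.0, 0.1, -0.0]
force: [-0.1, -0.4, -0.6]
width: 49.9
```

Run:
```python
from h import *
S=read_camera("side");s=get_obs();print(s["ee_pos"],s["ee_rot"],s["width"],s["force"])
cv2.imwrite("pics/side9.png",cv2.resize(S["image"][150:290,190:340,::-1],None,fx=4,fy=4))
```

```text
[523.65326297  65.5987661  115.96113173] [-1.79985245e+02 -5.27995150e-02 -8.59525584e-03] 49.63542643172863 [ 0.99868341 -0.46473666  2.85486274]
```

View pics/side9.png

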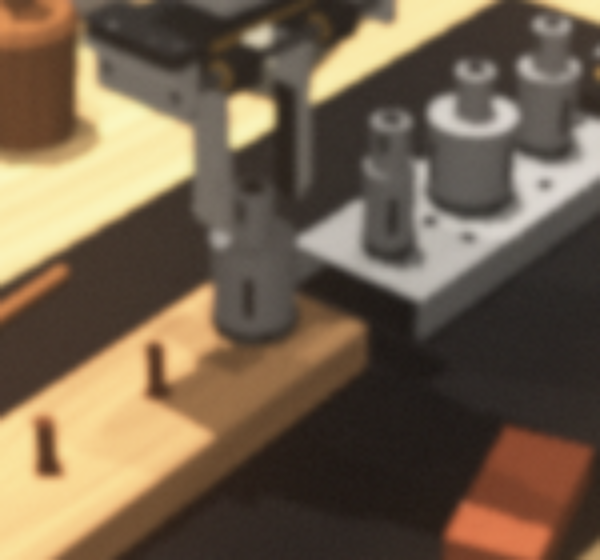

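Request:
apply_moves(series=[0.06, 0, 0, -0.05, 0, 0.06, 0, 0, -0.1, 0, 0.06, 0, 0.04, -0.14, 0, 0.06, 0, 0.1, -0.16, 0, 0.06, 0, 0.17, -0.16, 0, 0.06, 0, 0.25, -0.16, 0, 0.06, 0, 0.33, -0.16, 0, 0.06, 0, 0.4, -0.16, 0])

```text
time: 9.52
ee_pos: [523.0, -96.7, 179.0]
ee_rot: [180.0, -0.1, -0.0]
force: [0.4, -0.9, -0.3]
width: 49.8
```

Request:
apply_moves(series=[0.06, 0.018, 0.07, 0, 0, 0.06, 0.018, 0.14, 0, 0, 0.06, 0.018, 0.21, 0, 0, 0.06, 0.018, 0.27, 0, 0, 0.06, 0.018, 0.31, 0, 0, 0.06, 0.018, 0.322, 0, 0, 0.06, 0.018, 0.322, 0.02, 0, 0.06, 0.018, 0.322, 0.05, 0])

```text
time: 10.18
ee_pos: [531.0, -222.6, 158.5]
ee_rot: [180.0, -0.1, 0.0]
force: [0.3, 0.3, -1.4]
width: 49.6
```

Run:
```python
from h import *
S=read_camera("side");s=get_obs();print(s["ee_pos"],s["ee_rot"],s["width"],s["force"])
cv2.imwrite("pics/side10.png",cv2.resize(S["image"][90:230,250:400,::-1],None,fx=4,fy=4))
```

```text
[ 529.62536701 -221.65086104  155.32455185] [-1.79923862e+02  1.05709413e-01  6.64915109e-02] 49.70390328904116 [-1.50459744  0.87644817 -3.57666157]
```

View pics/side10.png

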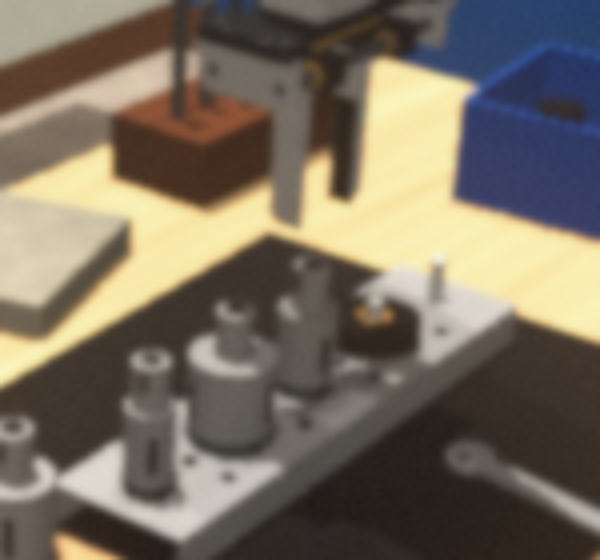

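Request:
apply_moves(series=[0.06, 0, 0, 0.03, 0, 0.06, 0, 0, 0.06, 0, 0.06, 0, 0, 0.09, 0, 0.06, 0, 0, 0.115, 0, 0.06, 0, 0, 0.135, 0, 0.06, 0, 0, 0.147, 0, 0.06, 0, 0, 0.152, 0, 0.06, 0, 0, 0.152, 0])

```text
time: 10.9
ee_pos: [530.2, -223.3, 97.1]
ee_rot: [-180.0, 0.0, -0.0]
force: [0.2, 0.9, 0.4]
width: 49.4
```

Request:
apply_moves(series=[-1, 0, 0, 0, 0, -1, 0, 0, 0, 0, -1, 0, 0, 0, 0, -1, 0, 0, 0, 0, -1, 0, 0, 0, 0, -1, 0, 0, 0, 0, -1, 0, 0, 0, 0, -1, 0, 0, 0, 0])

```text
time: 11.57
ee_pos: [530.4, -223.3, 97.6]
ee_rot: [-180.0, -0.0, -0.0]
force: [-0.7, 0.6, 1.9]
width: 22.4
```

Request:
apply_moves(series=[-1, 0, 0, -0.02, 0, -1, 0, 0, -0.05, 0, -1, 0, 0, -0.09, 0, -1, 0, 0, -0.13, 0, -1, 0, 0, -0.18, 0, -1, 0, 0, -0.23, 0, -1, 0, 0, -0.27, 0, -1, 0, 0, -0.3, 0])

```text
time: 12.23
ee_pos: [530.6, -223.5, 220.1]
ee_rot: [180.0, -0.1, -0.0]
force: [0.3, -0.2, -2.3]
width: 22.7
```

Run:
```python
from h import *
S=read_camera("side");s=get_obs();print(s["ee_pos"],s["ee_rot"],s["width"],s["force"])
cv2.imwrite("pics/side11.png",cv2.resize(S["image"][90:230,250:400,::-1],None,fx=4,fy=4))
```

```text
[ 531.34089232 -223.75054794  221.69894989] [ 1.79912249e+02 -2.19972305e-01 -1.49021426e-02] 22.64048930566443 [0.15866455 0.38948947 0.52953363]
```

View pics/side11.png

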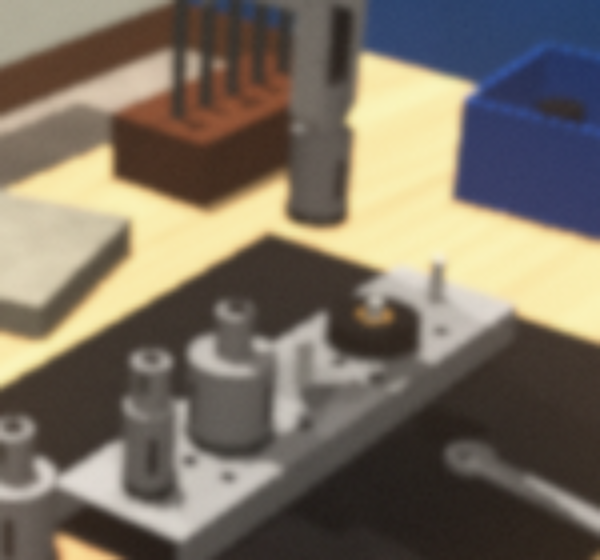

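Request:
apply_moves(series=[-1, -0.002, -0.04, 0, 0, -1, -0.004, -0.1, 0, 0, -1, -0.008, -0.17, 0, 0, -1, -0.01, -0.24, 0, 0, -1, -0.012, -0.31, 0, 0, -1, -0.014, -0.38, 0, 0, -1, -0.016, -0.45, 0, 0, -1, -0.018, -0.52, 0, 0])

```text
time: 12.95
ee_pos: [522.6, -14.1, 217.3]
ee_rot: [180.0, 0.0, -0.0]
force: [0.6, 0.3, -2.1]
width: 22.8
```

Request:
apply_moves(series=[-1, -0.003, -0.07, 0, 0, -1, -0.006, -0.14, 0, 0, -1, -0.009, -0.21, 0, 0, -1, -0.012, -0.28, 0, 0, -1, -0.015, -0.34, 0, 0, -1, -0.015, -0.39, 0, 0, -1, -0.015, -0.412, 0, 0, -1, -0.015, -0.412, 0, 0])

```text
time: 13.62
ee_pos: [516.7, 151.3, 217.3]
ee_rot: [-180.0, 0.0, 0.1]
force: [-0.2, 0.2, -3.0]
width: 22.7
```

Request:
apply_moves(series=[-1, 0, 0, 0.02, 0, -1, 0, 0, 0.06, 0, -1, 0, 0, 0.1, 0, -1, 0, 0, 0.13, 0, -1, 0, 0, 0.155, 0, -1, 0, 0, 0.17, 0, -1, 0, 0, 0.17, 0, -1, 0, 0, 0.17, 0])

```text
time: 14.28
ee_pos: [517.3, 149.3, 149.6]
ee_rot: [-180.0, 0.0, -0.0]
force: [-0.1, -0.7, -2.3]
width: 22.8
```

Run:
```python
from h import *
S=read_camera("side");s=get_obs();print(s["ee_pos"],s["ee_rot"],s["width"],s["force"])
cv2.imwrite("pics/side12.png",cv2.resize(S["image"][150:300,150:300,::-1],None,fx=4,fy=4))
```

```text
[517.50381143 149.44178778 149.95838116] [-1.79987019e+02 -3.28057783e-02 -1.87438500e-02] 22.434720798374066 [-0.0436617  -0.71156254 -1.10977224]
```

View pics/side12.png

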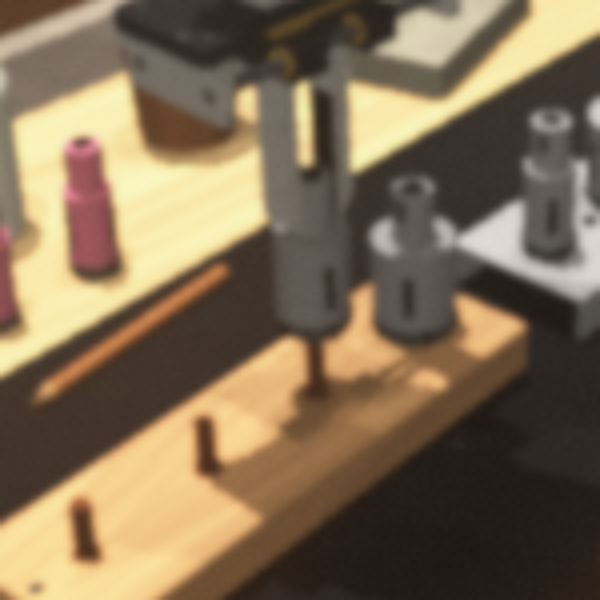

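Request:
apply_moves(series=[-1, 0, 0, 0.03, 0, -1, 0, 0, 0.055, 0, -1, 0, 0, 0.075, 0, -1, 0, 0, 0.09, 0, -1, 0, 0, 0.1, 0, -1, 0, 0, 0.105, 0, -1, 0, 0, 0.11, 0, -1, 0, 0, 0.112, 0])

```text
time: 15.0
ee_pos: [517.2, 149.5, 104.5]
ee_rot: [-180.0, 0.0, -0.0]
force: [0.8, 0.3, -1.3]
width: 22.8
```

Request:
apply_moves(series=[-1, 0, 0, 0.0015, 0, -1, 0, 0, 0.003, 0, -1, 0, 0, 0.0045, 0, -1, 0, 0, 0.006, 0, -1, 0, 0, 0.006, 0, -1, 0, 0, 0.006, 0, -1, 0, 0, 0.006, 0, -1, 0, 0, 0.006, 0])

```text
time: 15.67
ee_pos: [517.8, 149.9, 103.3]
ee_rot: [-180.0, -0.1, -0.0]
force: [-2.8, 0.2, 10.2]
width: 22.6
```

Request:
apply_moves(series=[-1, 0, 0, -0.002, 0, 0.06, 0, 0, -0.002, 0, 0.06, 0, 0, -0.002, 0, 0.06, 0, 0, -0.002, 0, 0.06, 0, 0, -0.002, 0, 0.06, 0, 0, -0.002, 0, 0.06, 0, 0, -0.01, 0, 0.06, 0, 0, -0.03, 0])

```text
time: 16.33
ee_pos: [516.7, 149.3, 113.9]
ee_rot: [180.0, 0.1, -0.0]
force: [0.7, 0.3, 0.2]
width: 49.8
```

Request:
apply_moves(series=[0.06, 0, 0, -0.05, 0, 0.06, 0, 0, -0.1, 0, 0.06, 0, 0.04, -0.14, 0, 0.06, 0, 0.1, -0.16, 0, 0.06, 0, 0.17, -0.16, 0, 0.06, 0, 0.25, -0.16, 0, 0.06, 0, 0.33, -0.16, 0, 0.06, 0, 0.4, -0.16, 0])

```text
time: 17.0
ee_pos: [517.1, -12.5, 179.2]
ee_rot: [180.0, -0.0, -0.0]
force: [0.5, 1.0, -0.1]
width: 49.7
```

Request:
apply_moves(series=[0.06, 0.018, 0.07, 0, 0, 0.06, 0.0255, 0.14, 0, 0, 0.06, 0.0255, 0.21, 0, 0, 0.06, 0.0255, 0.27, 0, 0, 0.06, 0.0255, 0.31, 0, 0, 0.06, 0.0255, 0.322, 0, 0, 0.06, 0.0255, 0.322, 0.02, 0, 0.06, 0.0255, 0.322, 0.05, 0])

```text
time: 17.67
ee_pos: [528.0, -138.5, 158.6]
ee_rot: [180.0, -0.1, 0.0]
force: [0.5, 0.6, -0.4]
width: 49.9
```

Run:
```python
from h import *
S=read_camera("side");s=get_obs();print(s["ee_pos"],s["ee_rot"],s["width"],s["force"])
cv2.imwrite("pics/side13.png",cv2.resize(S["image"][120:290,180:370,::-1],None,fx=3.5,fy=3.5))
```

```text
[ 526.54087041 -137.83840002  155.48557284] [-1.79941710e+02  1.04618008e-01  6.37410548e-02] 49.74866929598426 [-1.51963712  1.29376287 -3.73485661]
```

View pics/side13.png

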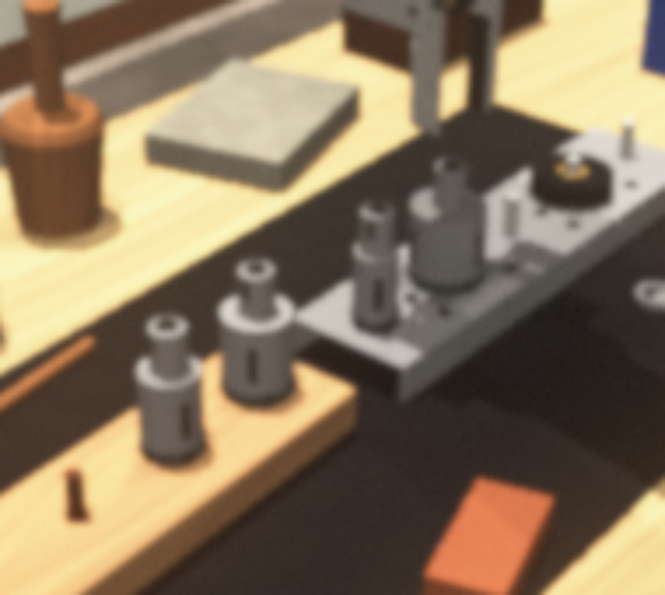

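Request:
apply_moves(series=[0.06, 0, 0, 0.03, 0, 0.06, 0, 0, 0.06, 0, 0.06, 0, 0, 0.09, 0, 0.06, 0, 0, 0.115, 0, 0.06, 0, 0, 0.135, 0, 0.06, 0, 0, 0.147, 0, 0.06, 0, 0, 0.152, 0, 0.06, 0, 0, 0.152, 0])

```text
time: 18.38
ee_pos: [527.2, -139.3, 97.1]
ee_rot: [-180.0, 0.0, -0.0]
force: [-0.4, 0.2, 0.7]
width: 49.8
```

Request:
apply_moves(series=[-1, 0, 0, 0, 0, -1, 0, 0, 0, 0, -1, 0, 0, 0, 0, -1, 0, 0, 0, 0, -1, 0, 0, 0, 0, -1, 0, 0, 0, 0, -1, 0, 0, 0, 0, -1, 0, 0, 0, 0])

```text
time: 19.05
ee_pos: [527.4, -139.3, 97.5]
ee_rot: [-180.0, -0.0, -0.0]
force: [-0.6, 1.3, 1.1]
width: 22.9
```

Request:
apply_moves(series=[-1, 0, 0, -0.02, 0, -1, 0, 0, -0.05, 0, -1, 0, 0, -0.09, 0, -1, 0, 0, -0.13, 0, -1, 0, 0, -0.18, 0, -1, 0, 0, -0.23, 0, -1, 0, 0, -0.27, 0, -1, 0, 0, -0.3, 0])

```text
time: 19.72
ee_pos: [527.6, -139.4, 220.2]
ee_rot: [180.0, -0.1, -0.0]
force: [1.3, 0.3, -2.5]
width: 22.8
```

Run:
```python
from h import *
S=read_camera("side");s=get_obs();print(s["ee_pos"],s["ee_rot"],s["width"],s["force"])
cv2.imwrite("pics/side14.png",cv2.resize(S["image"][80:230,250:400,::-1],None,fx=4,fy=4))
```

```text
[ 528.45346552 -139.60829603  221.96255782] [ 1.79933790e+02 -2.42657599e-01 -1.30983187e-02] 22.786629225505646 [ 0.42147581 -0.86240367  0.5739574 ]
```

View pics/side14.png

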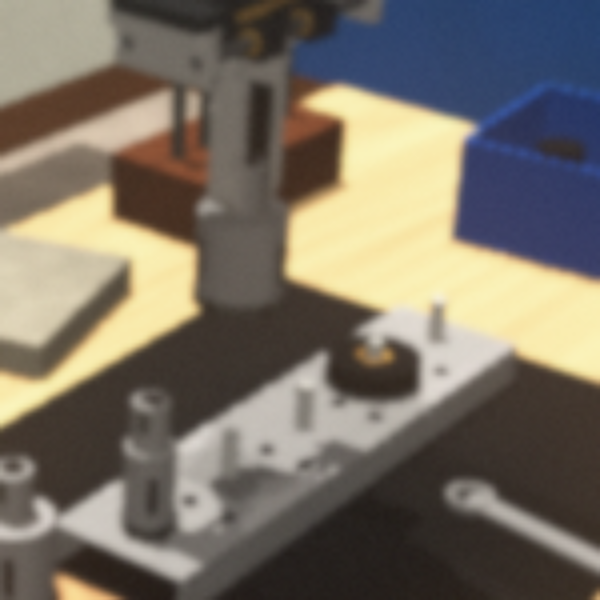

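Request:
apply_moves(series=[-1, -0.002, -0.04, 0, 0, -1, -0.004, -0.1, 0, 0, -1, -0.008, -0.17, 0, 0, -1, -0.01, -0.24, 0, 0, -1, -0.012, -0.31, 0, 0, -1, -0.014, -0.38, 0, 0, -1, -0.016, -0.45, 0, 0, -1, -0.02, -0.52, 0, 0])

```text
time: 20.43
ee_pos: [519.0, 69.9, 217.9]
ee_rot: [180.0, -0.0, -0.0]
force: [0.8, -0.8, -2.7]
width: 22.3
```

Request:
apply_moves(series=[-1, -0.003, -0.07, 0, 0, -1, -0.006, -0.14, 0, 0, -1, -0.009, -0.21, 0, 0, -1, -0.012, -0.28, 0, 0, -1, -0.015, -0.34, 0, 0, -1, -0.02, -0.39, 0, 0, -1, -0.02, -0.412, 0, 0, -1, -0.02, -0.412, 0, 0])

```text
time: 21.1
ee_pos: [510.8, 235.3, 217.6]
ee_rot: [-180.0, 0.0, 0.1]
force: [0.7, -0.5, -3.2]
width: 22.2
```

Request:
apply_moves(series=[-1, 0, 0, 0.02, 0, -1, 0, 0, 0.06, 0, -1, 0, 0, 0.1, 0, -1, 0, 0, 0.13, 0, -1, 0, 0, 0.155, 0, -1, 0, 0, 0.17, 0, -1, 0, 0, 0.17, 0, -1, 0, 0, 0.17, 0])

```text
time: 21.77
ee_pos: [511.6, 233.3, 149.6]
ee_rot: [-180.0, -0.0, -0.0]
force: [-0.4, 0.7, -2.1]
width: 22.7
```

Run:
```python
from h import *
S=read_camera("side");s=get_obs();print(s["ee_pos"],s["ee_rot"],s["width"],s["force"],s["joint_positions"])
cv2.imwrite("pics/side15.png",cv2.resize(S["image"][170:320,120:270,::-1],None,fx=4,fy=4))
```

```text
[511.75168343 233.48912418 150.01644566] [-1.79979730e+02 -3.64728323e-02 -1.95440676e-02] 22.43624188290451 [-0.16463478 -0.31051242 -3.27487007] [  -8.4302544    22.72282585  -23.9718832   104.00495556   10.97821774
   55.50871918 -127.01198534]
```

View pics/side15.png

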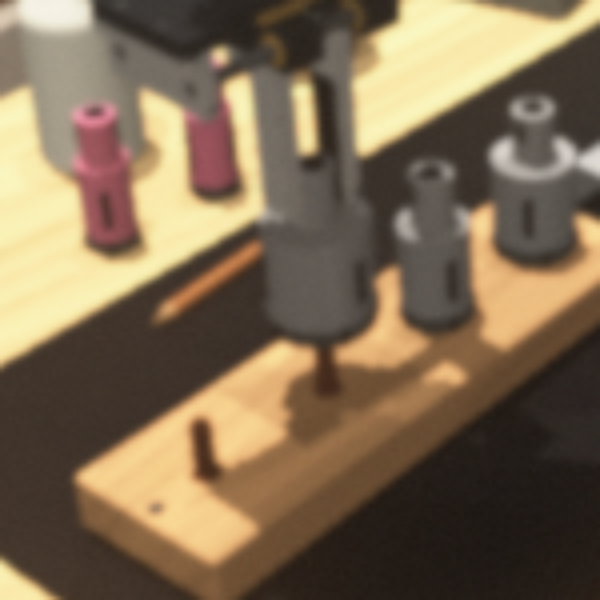

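Request:
apply_moves(series=[-1, 0, 0, 0.03, 0, -1, 0, 0, 0.055, 0, -1, 0, 0, 0.075, 0, -1, 0, 0, 0.09, 0, -1, 0, 0, 0.1, 0, -1, 0, 0, 0.105, 0, -1, 0, 0, 0.11, 0, -1, 0, 0, 0.112, 0])

```text
time: 22.48
ee_pos: [511.5, 233.5, 104.6]
ee_rot: [-180.0, -0.0, -0.0]
force: [0.1, 0.8, -2.7]
width: 22.8
```

Request:
apply_moves(series=[-1, 0, 0, 0.0015, 0, -1, 0, 0, 0.003, 0, -1, 0, 0, 0.0045, 0, -1, 0, 0, 0.006, 0, -1, 0, 0, 0.006, 0, -1, 0, 0, 0.006, 0, -1, 0, 0, 0.006, 0, -1, 0, 0, 0.006, 0])

```text
time: 23.15
ee_pos: [511.9, 234.0, 103.2]
ee_rot: [-179.9, -0.1, 0.0]
force: [-1.7, 0.3, 8.2]
width: 22.8
```

Request:
apply_moves(series=[-1, 0, 0, -0.002, 0, 0.06, 0, 0, -0.002, 0, 0.06, 0, 0, -0.002, 0, 0.06, 0, 0, -0.002, 0, 0.06, 0, 0, -0.002, 0, 0.06, 0, 0, -0.002, 0, 0.06, 0, 0, -0.01, 0, 0.06, 0, 0, -0.03, 0])

```text
time: 23.82
ee_pos: [510.9, 233.2, 113.9]
ee_rot: [180.0, 0.1, -0.0]
force: [0.1, -0.5, -0.2]
width: 50.0
```

Request:
apply_moves(series=[0.06, 0, 0, -0.05, 0, 0.06, 0, 0, -0.1, 0, 0.06, 0, 0.04, -0.14, 0, 0.06, 0, 0.1, -0.16, 0, 0.06, 0, 0.17, -0.16, 0, 0.06, 0, 0.25, -0.16, 0, 0.06, 0, 0.33, -0.16, 0, 0.06, 0, 0.4, -0.16, 0])

```text
time: 24.48
ee_pos: [511.3, 71.5, 179.1]
ee_rot: [180.0, -0.0, -0.0]
force: [-0.2, 0.7, -0.5]
width: 49.5
```

Request:
apply_moves(series=[0.06, 0.018, 0.07, 0, 0, 0.06, 0.03, 0.14, 0, 0, 0.06, 0.0325, 0.21, 0, 0, 0.06, 0.0325, 0.27, 0, 0, 0.06, 0.0325, 0.31, 0, 0, 0.06, 0.0325, 0.321, 0, 0, 0.06, 0.0325, 0.321, 0.02, 0, 0.06, 0.0325, 0.321, 0.05, 0])

```text
time: 25.15
ee_pos: [525.0, -54.1, 158.8]
ee_rot: [-180.0, -0.1, 0.0]
force: [0.3, -0.4, -0.0]
width: 49.4
```

Run:
```python
from h import *
S=read_camera("side");s=get_obs();print(s["ee_pos"],s["ee_rot"],s["width"],s["force"])
cv2.imwrite("pics/side16.png",cv2.resize(S["image"][120:300,160:350,::-1],None,fx=3.2,fy=3.2))
```

```text
[523.58407222 -53.57583269 155.99255567] [-1.79959276e+02  8.96170829e-02  5.87102478e-02] 49.78891364962542 [-0.84012517 -0.46851126 -2.43502282]
```

View pics/side16.png

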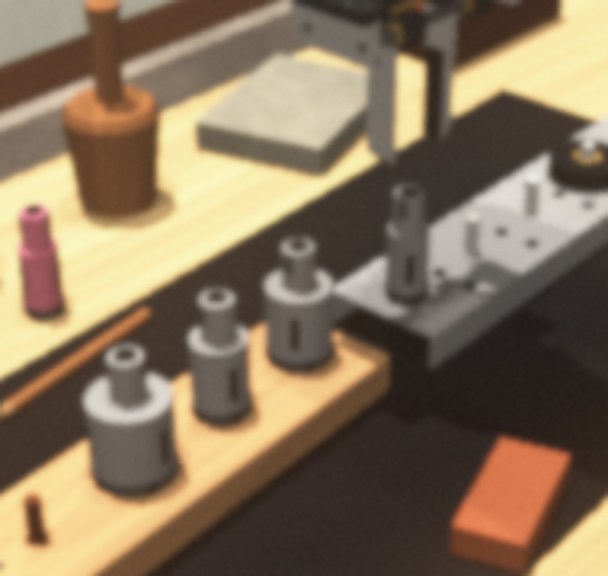

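Three stand upright; now the small one the same way.

Request:
apply_moves(series=[0.06, 0, 0, 0.03, 0, 0.06, 0, 0, 0.06, 0, 0.06, 0, 0, 0.09, 0, 0.06, 0, 0, 0.115, 0, 0.06, 0, 0, 0.135, 0, 0.06, 0, 0, 0.147, 0, 0.06, 0, 0, 0.152, 0, 0.06, 0, 0, 0.152, 0])

```text
time: 25.87
ee_pos: [524.3, -54.7, 97.3]
ee_rot: [-180.0, 0.0, 0.0]
force: [0.0, -0.6, 0.1]
width: 49.8
```

Request:
apply_moves(series=[-1, 0, 0, 0, 0, -1, 0, 0, 0, 0, -1, 0, 0, 0, 0, -1, 0, 0, 0, 0, -1, 0, 0, 0, 0, -1, 0, 0, 0, 0, -1, 0, 0, 0, 0, -1, 0, 0, 0, 0])

```text
time: 26.53
ee_pos: [524.4, -55.0, 97.6]
ee_rot: [-180.0, -0.0, -0.0]
force: [-0.1, -1.0, 2.7]
width: 22.7
```

Request:
apply_moves(series=[-1, 0, 0, -0.02, 0, -1, 0, 0, -0.05, 0, -1, 0, 0, -0.09, 0, -1, 0, 0, -0.13, 0, -1, 0, 0, -0.18, 0, -1, 0, 0, -0.23, 0, -1, 0, 0, -0.27, 0, -1, 0, 0, -0.3, 0])

```text
time: 27.2
ee_pos: [524.7, -54.9, 220.2]
ee_rot: [180.0, -0.1, -0.0]
force: [0.6, -0.6, -2.1]
width: 23.1
```

Run:
```python
from h import *
S=read_camera("side");s=get_obs();print(s["ee_pos"],s["ee_rot"],s["width"],s["force"])
cv2.imwrite("pics/side17.png",cv2.resize(S["image"][80:280,200:400,::-1],None,fx=3,fy=3))
```

```text
[525.44667281 -54.92389288 221.86592432] [ 1.79972794e+02 -2.41433848e-01 -6.07096357e-03] 22.614303761597967 [ 1.28600838 -0.38610743  2.38811205]
```

View pics/side17.png

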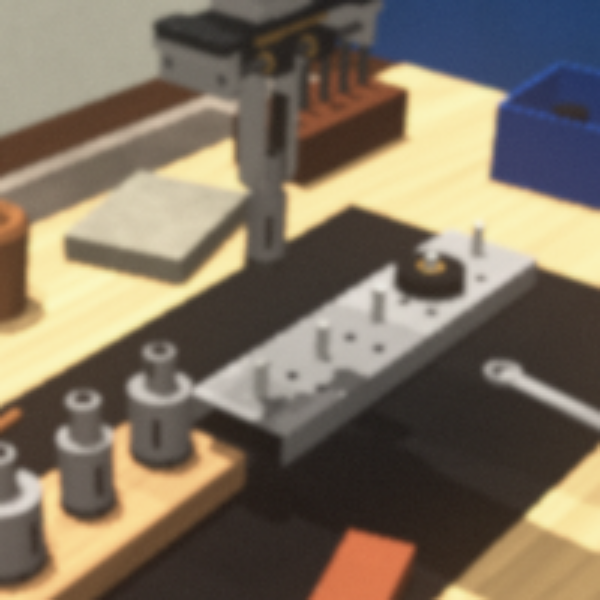

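Request:
apply_moves(series=[-1, -0.002, -0.04, 0, 0, -1, -0.004, -0.1, 0, 0, -1, -0.008, -0.17, 0, 0, -1, -0.01, -0.24, 0, 0, -1, -0.012, -0.31, 0, 0, -1, -0.016, -0.38, 0, 0, -1, -0.02, -0.45, 0, 0, -1, -0.023, -0.52, 0, 0])

```text
time: 27.92
ee_pos: [514.7, 154.4, 217.9]
ee_rot: [180.0, -0.0, -0.0]
force: [-0.3, 0.3, -1.4]
width: 22.7
```

Request:
apply_moves(series=[-1, -0.003, -0.07, 0, 0, -1, -0.006, -0.14, 0, 0, -1, -0.01, -0.21, 0, 0, -1, -0.014, -0.28, 0, 0, -1, -0.018, -0.34, 0, 0, -1, -0.022, -0.39, 0, 0, -1, -0.024, -0.41, 0, 0, -1, -0.024, -0.41, 0, 0])

```text
time: 28.58
ee_pos: [504.7, 318.7, 217.5]
ee_rot: [-180.0, 0.0, 0.1]
force: [0.2, 0.0, -1.8]
width: 22.5
```

Request:
apply_moves(series=[-1, 0, 0, 0.02, 0, -1, 0, 0, 0.06, 0, -1, 0, 0, 0.1, 0, -1, 0, 0, 0.13, 0, -1, 0, 0, 0.155, 0, -1, 0, 0, 0.17, 0, -1, 0, 0, 0.17, 0, -1, 0, 0, 0.17, 0])

```text
time: 29.25
ee_pos: [505.8, 316.9, 149.7]
ee_rot: [-180.0, -0.0, -0.0]
force: [0.4, 0.4, -1.8]
width: 22.5
```

Run:
```python
from h import *
S=read_camera("side");T=read_camera("top");s=get_obs();print(s["ee_pos"],s["ee_rot"],s["width"],s["force"],s["joint_positions"])
cv2.imwrite("pics/side18.png",cv2.resize(S["image"][190:320,100:230,::-1],None,fx=4.5,fy=4.5))
cv2.imwrite("pics/top18.png",T["image"][:,:,::-1])
```

```text
[505.96277614 317.23876891 150.20609534] [-1.79966058e+02 -4.86046441e-02 -1.66039445e-02] 22.59218697897424 [ 0.4341332   1.04642043 -1.7777334 ] [ -14.80948845   26.52566533  -26.39437497   98.94789163   13.59796963
   57.64280247 -136.13359505]
```

View pics/side18.png

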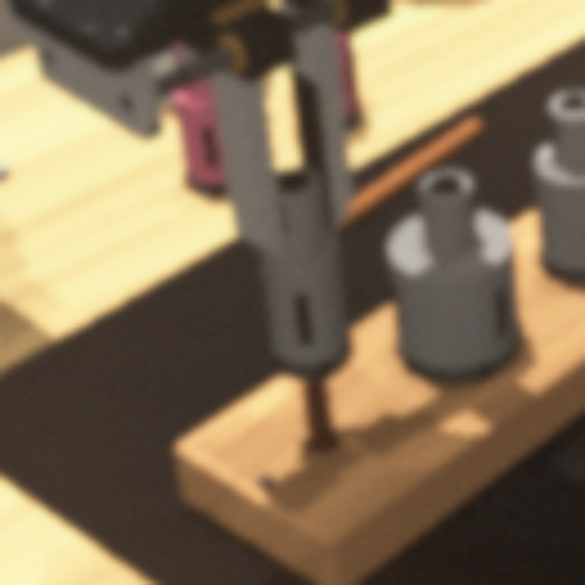

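View pics/top18.png

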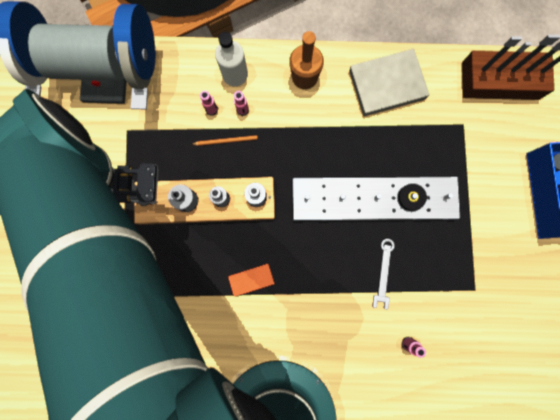

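Request:
apply_moves(series=[-1, 0, 0, 0.03, 0, -1, 0, 0, 0.055, 0, -1, 0, 0, 0.075, 0, -1, 0, 0, 0.09, 0, -1, 0, 0, 0.1, 0, -1, 0, 0, 0.105, 0, -1, 0, 0, 0.11, 0, -1, 0, 0, 0.112, 0])

```text
time: 30.02
ee_pos: [505.7, 317.1, 104.6]
ee_rot: [-180.0, 0.0, -0.0]
force: [0.5, 0.3, -2.5]
width: 22.6
```

Request:
apply_moves(series=[-1, 0, 0, 0.0015, 0, -1, 0, 0, 0.003, 0, -1, 0, 0, 0.0045, 0, -1, 0, 0, 0.006, 0, -1, 0, 0, 0.006, 0, -1, 0, 0, 0.006, 0, -1, 0, 0, 0.006, 0, -1, 0, 0, 0.006, 0])

```text
time: 30.68
ee_pos: [506.2, 317.4, 103.5]
ee_rot: [-180.0, -0.1, -0.0]
force: [-2.9, -2.1, 12.2]
width: 22.5
```

Request:
apply_moves(series=[-1, 0, 0, -0.002, 0, 0.06, 0, 0, -0.002, 0, 0.06, 0, 0, -0.002, 0, 0.06, 0, 0, -0.002, 0, 0.06, 0, 0, -0.002, 0, 0.06, 0, 0, -0.002, 0, 0.06, 0, 0, -0.01, 0, 0.06, 0, 0, -0.03, 0])

```text
time: 31.35
ee_pos: [505.2, 316.8, 113.9]
ee_rot: [180.0, 0.1, -0.0]
force: [-0.7, -0.9, -0.2]
width: 49.9
```

Request:
apply_moves(series=[0.06, 0, 0, -0.04, 0, 0.06, 0, 0, -0.09, 0, 0.06, 0, 0, -0.14, 0, 0.06, 0, 0, -0.19, 0, 0.06, 0, 0, -0.24, 0, 0.06, 0, 0, -0.28, 0, 0.06, 0, 0, -0.3, 0, 0.06, 0, 0, -0.3, 0])

```text
time: 32.02
ee_pos: [506.2, 317.5, 236.3]
ee_rot: [-179.9, -0.1, -0.0]
force: [0.0, 0.4, -0.1]
width: 49.9
```

Request:
apply_moves(series=[0.06, 0, -0.03, 0, 0, 0.06, 0, -0.08, 0, 0, 0.06, 0, -0.13, 0, 0, 0.06, 0, -0.18, 0, 0, 0.06, 0, -0.22, 0, 0, 0.06, 0, -0.25, 0, 0, 0.06, 0, -0.25, 0, 0, 0.06, 0, -0.25, 0, 0])

```text
time: 32.68
ee_pos: [505.1, 417.3, 233.2]
ee_rot: [180.0, 0.1, 0.0]
force: [-0.7, -0.6, -0.9]
width: 50.2
```

Run:
```python
from h import *
S=read_camera("side");T=read_camera("top");s=get_obs();print(s["time"],s["ee_pos"],s["force"])
cv2.imwrite("pics/side20.png",cv2.resize(S["image"][180:320,130:290,::-1],None,fx=4,fy=4,interpolation=2))
cv2.imwrite("pics/top20.png",cv2.resize(T["image"][165:235,125:285,::-1],None,fx=5,fy=5,interpolation=2))
cv2.imwrite("pics/top20f.png",T["image"][:,:,::-1])
```

```text
32.7833 [505.85094265 416.17621403 233.88136016] [0.53226127 0.9842373  1.19618408]
```

View pics/side20.png

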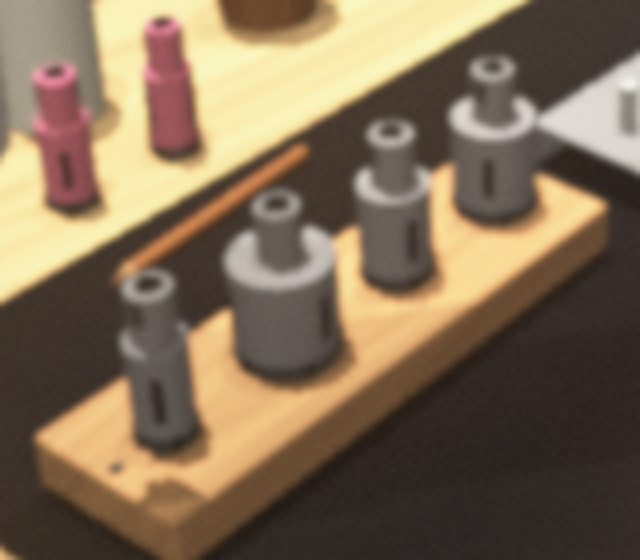

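View pics/top20.png

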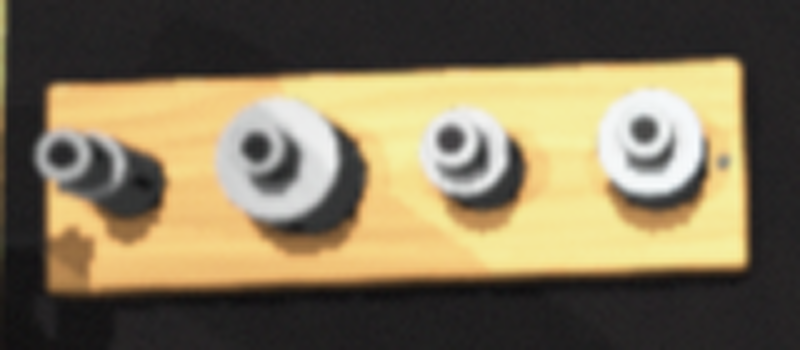

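View pics/top20f.png

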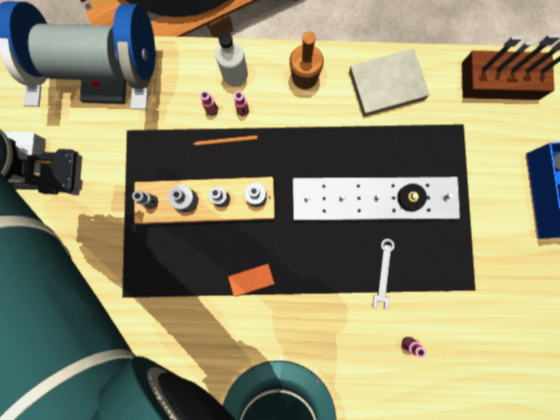

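Run:
```python
from h import *
np.set_printoptions(precision=1,suppress=True)
T=read_camera("top");S=read_camera("side")
f=lambda p,s,o:((np.array(p)+.5)/s-.5+np.array(o))
for a,b in zip([(63,155),(262,149),(454,139),(644,131)],[(149,286),(277,206),(391,133),(493,70)]):
    print(*tri([T,S],[f(a,5,(125,165)),f(b,4,(130,180))]))
print(finish_job())
```

```text
[505.3 317.  128. ] [np.float64(0.037910205350076866), np.float64(0.03791020535011164)]
[511.2 231.7 126.7] [np.float64(0.8578271543134767), np.float64(0.8578271543134708)]
[517.4 147.9 127.5] [np.float64(0.367291870268143), np.float64(0.3672918702681047)]
[523.   65.1 127.3] [np.float64(0.06391478708442003), np.float64(0.06391478708434262)]
the job is handed in; nothing more can be done
None
```

All four core bits now stand on the bench rack pegs in their starting order: small, largest, medium, large, from left to right. The backing pad was not touched, and I handed the job in at about 33 s.

- **Placing:** each bit was gripped by its hub, lowered over its peg until the force reading showed it touching the board, and then released.
- **Last check, both cameras:** the hub tops came out at 127–128 mm (128 expected for bits standing on the board) and within about 2 mm of the peg positions. All four look upright in the last pictures.
- **Pad and pink look-alikes:** in the last overhead picture they are where they started.
- **Disagreements:** the arm overshot its commanded positions by 2–4 mm after fast moves, so I let it settle before each grasp and each lowering. No check failed.

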